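# Hold the fan cover over the printer's electronics box

### The job

First take the spanner that was left lying across the open electronics box and lay it flat in the long tray. Then pick up the box's cover plate by its raised collar and hold it level over the box, a finger's width (about 15 mm) above the rim and never touching the box, turned so that all three screw holes are right over the three threaded inserts and each insert shows through its hole. Finish while still holding it there, steady; do not put it down or let go, and leave the small printed tree and the jar where they are.

Things in the scene. Friction and masses are not known exactly. Their poses are not given: they have to be found in the camera images.
- box: open-topped aluminium electronics box, fixed to the bench, 150 mm along its x, 120 mm along its y, 55 mm high, walls 4 mm; a green circuit board inside stays below 25 mm. Origin: centre of its underside. Its three inserts sit flush with the rim in pillars 20 mm square: one at x = -64, y = 0 mm, two at x = +64, y = +49 and -49 mm
- box_hole0 (a point): centre of the single threaded insert, a dark round hole in a brass ring 11 mm across, at the height of the rim; box axes (x = -64, y = 0 mm)
- box_hole1 (a point): centre of the first paired threaded insert, a dark round hole in a brass ring 11 mm across, at the height of the rim; box axes (x = +64, y = +49 mm)
- box_hole2 (a point): centre of the second paired threaded insert, a dark round hole in a brass ring 11 mm across, at the height of the rim; box axes (x = +64, y = -49 mm)
- cover_grip (a point): centre of the loose cover's collar, half-way up, 22 mm above the underside. Grey plate 150 (x) by 120 (y) by 4 mm, about 0.16 kg, flat on the bench at first; in its middle a solid fan-duct collar 50 (x) by 30 mm (y), 4 to 40 mm above the underside, dark grille on top; grip it across y. Outline and holes match the box one way round only: cover x along box x
- cover_hole0 (a point): centre of the single screw hole of the cover (9 mm wide), at the cover's underside; cover axes (x = -64, y = 0 mm from the collar's centre); belongs over box_hole0
- cover_hole1 (a point): centre of the first paired screw hole of the cover (9 mm wide), at the cover's underside; cover axes (x = +64, y = +49 mm); belongs over box_hole1
- cover_hole2 (a point): centre of the second paired screw hole of the cover (9 mm wide), at the cover's underside; cover axes (x = +64, y = -49 mm); belongs over box_hole2
- spanner_mid (a point): centre of a loose flat steel double-ended spanner (about 0.14 kg), 194 mm long along its x, 8 mm thick; shank 14 mm wide (y), heads 30 mm wide. At the start it lies on the box's rim along the box's length (within 0.3 rad), its underside 55 mm above the bench, its shank free over the opening
- tray: long white open tray, fixed, outer 270 mm along its x, 110 mm along its y, 22 mm high, walls and floor 4 mm. Origin: centre of its underside. It stands on one side of the box and the cover on the other, either way round
- tree: bystander: small green printed tree, 44 mm across, 62 mm high. Origin: centre of its underside
- jar: bystander: clear screw jar with black cap, 56 mm across, 65 mm high. Origin: centre of its underside
Not all that is in view belongs to the job. Leave any blue or brown look-alike of the part that bears cover_grip alone.

How it is judged:
By the outcome, as a careful person would: the job done as asked, in the order asked, and still so for the second after the job is handed in, while the arm keeps its last pose, push and grip.
It also fails if it takes over 58 s, if anything falls off the work surface, if the arm or the gripper's body presses on something with over 40 N, if the wrist force passes 120 N, or if a joint passes its speed limit or range.

### The arm

A 6-joint arm with a two-finger parallel gripper is mounted at the origin on the work surface. World frame = base frame: x ahead of the robot, y to its left, z up, the work surface at z = 0. Lengths are in mm, angles in degrees, forces in N, time in s.
With the tool pointing down it reaches from about 350 to 850 mm from the base axis. Payload 8.1 kg.
Tool frame: the origin (TCP) lies midway between the tips of the shut fingers; the grasp point (between the pads) lies 19 mm behind it; z points along the fingers, y is the line along which they close (so a half turn about z gives the same grasp; the last joint's range is limited). The gripper opens to 85 mm and grips with 20 to 120 N. Pads are 22 mm wide; open, the fingers measure 114 mm over their backs; the gripper's body (76 mm by 85 mm) begins 54 mm behind the grasp point. The pads swing forward as they close: fully open they stand 13 mm farther back than shut.
Start: joints at [63.117, 7.471, 85.268, -0, 87.261, -4.893], TCP at [224.647, 556.362, 231.292] pointing down, gripper open.
Joint ranges: [-169.43, 169.43], [-51.17, 129.36], [1.28, 143.12], [-76.62, 256.62], [0, 156.53], [-152.29, 152.29]. Speed limits (degrees/s): [136.94, 136.94, 159.86, 180, 180, 180].

### API

Orientations are given as [roll, pitch, yaw] about the fixed x, y, z axes, in that order (R = Rz(yaw) Ry(pitch) Rx(roll)).
In Python, from bench import r gives the robot as it stands. The module is installed in compiled form; this text tells all that it offers.
- The arm moves only by the tool jog_arm, never from a script. Its argument "rows" is a list of rows, each a list of 2 entries, a list of its own where there are three numbers: the shift along the tool's x, y, z in mm, then the turn, a rotation vector about the tool's x, y, z in rad. A call has 1 to 10 rows; each row is the pose to reach, as a shift and turn from the pose commanded when the call began, along the tool's axes at that moment; what a row does not reach only later rows make up. A row lasts 1/10 s, in which the tool goes at most 50 mm and 8.59 degrees, less where a joint would pass 70% of its speed; a pose out of reach is approached as far as the arm can. A call with a gripper value outside its range is refused whole. "grip" is the finger opening in mm, from 0 to 85.4, set as the call begins (left out, the last holds). The fingers move at their own pace and stop on an object; "force" is the grip in N (left out, the last holds). Time passes only in rows, so rows that repeat a pose let the fingers close. It gives the time, the measured TCP pose, the force, the opening and the grip force at its end, in the units of the state.
- r.sense(): the state, without advancing time (a new reading comes with each control period).
- r.snapshot(name): name is "scene" or "top" or "wrist"; returns (picture, depth): 400x640x3 uint8, blue, green, red; 400x640 float32, mm along the optical axis (not along the pixel's ray), 0 where there is no reading.
- r.camera_params(name): a dict with "fx", "fy", "cx", "cy" (pixels), "pose" (4x4, takes a point from camera to world coordinates); the wrist camera has in their place "tool_from_camera" (4x4, takes a point from camera to tool coordinates, whose origin is the TCP and whose axes are the flange's). Camera axes: x right, y down, z forward; pixel columns grow to the right and rows downward; lengths in mm; the calibration is good to about 2 mm. A picture is of the moment at which its call begins: read the wrist's pose just before it. camera_params takes no time and is no camera call.
- r.hand_in(): hands the job in; it is judged then, once.
The state is a dict: "time": time; "joint_pos": joint angles; "qd": joint speeds; "joint_efforts": joint torques, N m; "tool_pos": TCP position; "tcp_rot": TCP orientation; "ft_force": force on the tool from outside, world axes, zero at the start; "wrist_torque": the same for the moment, N m; "finger_gap": finger opening in mm; "grip_force": force on a finger pad.
Only numpy, scipy, OpenCV 4.12 (cv2) and the standard library are available. Lean on these libraries where they do the work, as an engineer would, in place of code of your own. Each camera call takes 0.05 s, during which the arm holds its last target. There are 200 camera calls.

## Working session

There is one attempt and no reset: what is moved stays moved. The work goes in short steps, Python scripts to look and compute and a tool call to move; the robot and the scene stay as the last step left them, time stands still between calls to the robot, and variables do not carry over. Pictures are saved under pics/ and viewed, at most 10 in all, crops included, and the job is handed in when it is done.

Besides the shell and the picture viewer there is one more tool, called after "Emit:" as name(argument=value, ...) on one line, values as JSON. jog_arm: Moves the arm, as the interface text tells. Its arguments: {"type":"object","properties":{"rows":{"type":"array"},"grip":{"type":"number"},"force":{"type":"number"}},"required":["rows"]}

```bash
mkdir -p pics
cat > h.py <<'E'
import numpy as np,cv2
from bench import r
from scipy.spatial.transform import Rotation as R
def ray(cam,uv,z,pose=None):
    p=r.camera_params(cam) if isinstance(cam,str) else cam
    T=np.array(p["pose"]) if pose is None else pose
    uv=np.atleast_2d(uv).astype(float)
    d=np.c_[(uv[:,0]-p["cx"])/p["fx"],(uv[:,1]-p["cy"])/p["fy"],np.ones(len(uv))]@T[:3,:3].T
    o=T[:3,3]; return o+d*((z-o[2])/d[:,2])[:,None]
def proj(cam,P,pose=None):
    p=r.camera_params(cam); T=np.array(p["pose"]) if pose is None else pose
    q=(np.atleast_2d(P)-T[:3,3])@T[:3,:3]
    return np.c_[p["fx"]*q[:,0]/q[:,2]+p["cx"],p["fy"]*q[:,1]/q[:,2]+p["cy"]]
def tool(s=None):
    s=s or r.sense(); T=np.eye(4); T[:3,:3]=R.from_euler('xyz',s["tcp_rot"],degrees=True).as_matrix(); T[:3,3]=s["tool_pos"]; return T
def wpose(): return tool()@np.array(r.camera_params("wrist")["tool_from_camera"])
E
python3 - <<'E'
from h import *
print(r.sense())
for n in("top","scene"):
    im,d=r.snapshot(n); cv2.imwrite(f"pics/{n}0.png",im); np.save(f"{n}0.npy",d); print(n,r.camera_params(n))
print(r.camera_params("wrist"))
E
```

```text
{'time': 0.0, 'joint_pos': array([ 6.31173391e+01,  7.51344574e+00,  8.53311928e+01,  6.31038524e-04,
        8.72630383e+01, -4.89398009e+00]), 'qd': array([-0.00173581, -0.02494164, -0.02560491,  0.09686071,  0.0190695 ,
        0.04375124]), 'joint_efforts': array([-2.16653054e-03, -5.69399321e+01, -5.00542259e+01, -8.19689558e-04,
        1.46614504e-02, -2.57907044e-05]), 'tool_pos': array([224.3796227 , 555.85024354, 230.24344397]), 'tcp_rot': array([-1.79892769e+02, -9.81411336e-03,  1.58011279e+02]), 'ft_force': array([ 0.57686819,  0.59191838, -0.67351546]), 'wrist_torque': array([ 0.0224559 ,  0.03067812, -0.0021595 ]), 'grip_force': 0.0, 'finger_gap': 85.63297215134021}
top {'fx': 449.4989450295977, 'fy': 449.4989450295977, 'cx': 322.4282826615752, 'cy': 199.45998902049604, 'pose': array([[ 2.08105571e-03, -9.98267058e-01,  5.88094364e-02,
         4.67924221e+02],
       [-9.99956301e-01, -1.54137658e-03,  9.22061717e-03,
         6.61717786e+01],
       [-9.11399089e-03, -5.88260551e-02, -9.98226643e-01,
         1.34465503e+03],
       [ 0.00000000e+00,  0.00000000e+00,
[... 268 characters left out ...]
e-01, -4.42615229e-01,  5.90530753e-01,
        -4.88018904e+02],
       [ 1.54451356e-02, -7.91538482e-01, -6.10924119e-01,
         6.17701368e+02],
       [ 0.00000000e+00,  0.00000000e+00,  0.00000000e+00,
         1.00000000e+00]])}
{'fx': 346.65132357714015, 'fy': 346.65132357714015, 'cx': 322.340874472637, 'cy': 199.330155417051, 'tool_from_camera': array([[-5.45910137e-04, -9.64560011e-01, -2.63863007e-01,
         6.66356277e+01],
       [ 9.99999623e-01, -3.48465326e-04, -7.95087628e-04,
        -3.95403437e-01],
       [ 6.74962622e-04, -2.63863342e-01,  9.64559838e-01,
        -1.43287641e+02],
       [ 0.00000000e+00,  0.00000000e+00,  0.00000000e+00,
         1.00000000e+00]])}
```

View pics/top0.png

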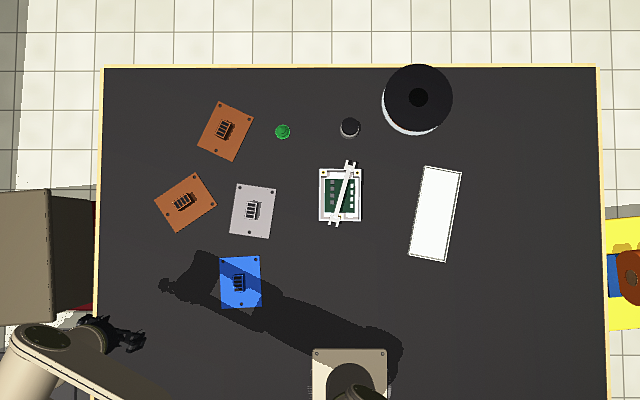

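View pics/scene0.png

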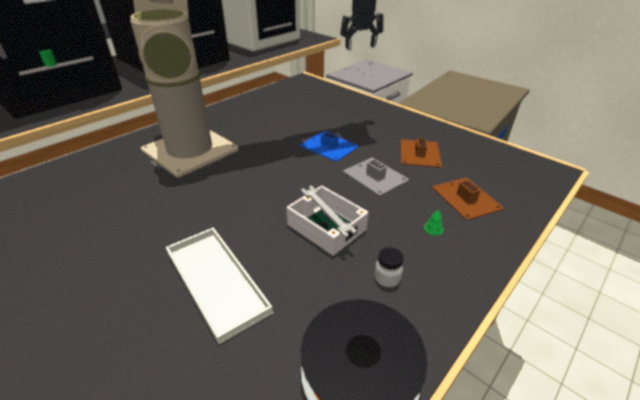

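Top view: the grey cover is at (253,210). The look-alikes are blue (240,282) and brown (225,130) and (185,202). The box is at (340,195) with the spanner across it, and the tray is at (435,213). I choose the grey plate.

Run:
```python
from h import *
im=cv2.imread("pics/top0.png")
cv2.imwrite("pics/crop1.png",cv2.resize(im[150:270,220:400],None,fx=4.4,fy=4.4,interpolation=cv2.INTER_CUBIC))
hsv=cv2.cvtColor(im,cv2.COLOR_BGR2HSV)
m=((hsv[...,2]>140)&(hsv[...,1]<60)).astype(np.uint8)
n,l,st,c=cv2.connectedComponentsWithStats(m)
for i in range(1,n):
    x,y,w,h,a=st[i]
    if a>300 and 100<x and x+w<590 and y>150 and y+h<340:
        cn=cv2.findContours((l==i).astype(np.uint8),0,2)[0][0]
        rc=cv2.minAreaRect(cn); z={0:0}.get(0) 
        z=4 if x<300 else (55 if x<400 else 22)
        b=ray("top",cv2.boxPoints(rc),z); print(st[i],z,b.mean(0).round(1),b.round(0).tolist(),[np.linalg.norm(b[k]-b[k-1]).round(1) for k in(0,1)])
```

```text
[ 319  160   42   67 1347] 55 [563.   29.1  55. ] [[658.0, 88.0, 55.0], [658.0, -30.0, 55.0], [468.0, -30.0, 55.0], [468.0, 88.0, 55.0]] [np.float64(190.4), np.float64(118.4)]
[ 408  165   54   98 3316] 22 [ 506.2 -250.7   22. ] [[384.0, -169.0, 22.0], [649.0, -221.0, 22.0], [628.0, -333.0, 22.0], [364.0, -280.0, 22.0]] [np.float64(112.8), np.float64(270.3)]
[ 229  184   47   55 1783] 4 [513.4 288.    4. ] [[448.0, 357.0, 4.0], [596.0, 337.0, 4.0], [578.0, 218.0, 4.0], [431.0, 240.0, 4.0]] [np.float64(119.2), np.float64(149.7)]
```

View pics/crop1.png

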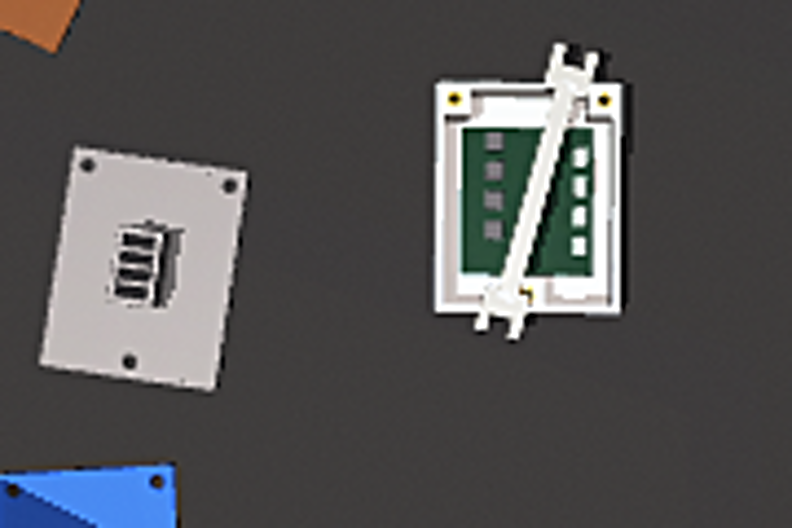

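```bash
cat >> h.py <<'E'
def go(P,yaw,T=None):
    "shift (tool axes) and rotvec from measured pose to TCP at P pointing down with tool-x at yaw"
    T=tool() if T is None else T
    G=R.from_euler('xyz',[180,0,yaw],degrees=True).as_matrix()
    print("shift",(T[:3,:3].T@(np.array(P,float)-T[:3,3])).round(1),"rot",R.from_matrix(T[:3,:3].T@G).as_rotvec().round(4),"at",T[:3,3].round(1))
E
python3 - <<'E'
from h import *
h=ray("top",[[220+572/4.4,150+62/4.4],[220+500/4.4,150+312/4.4]],61)
print(h,h.mean(0),np.linalg.norm(h[0]-h[1]),np.degrees(np.arctan2(*(h[0]-h[1])[1::-1])))
b=ray("top",np.array([[455,98],[604,99],[437,82],[621,82],[437,313],[621,313]])/4.4+[220,150],55);print(b.round(1), b[2:].mean(0))
y=np.degrees(np.arctan2(*(h[0]-h[1])[1::-1]))+180
go([*h.mean(0)[:2],180],y)
E
```

```text
[[645.44647361  -0.96311121  61.        ]
 [482.31666213  45.93293697  61.        ]] [563.88156787  22.48491288  61.        ] 169.73678071301427 -16.038719412591025
[[622.5  75.4  55. ]
 [621.9 -22.2  55. ]
 [633.   87.2  55. ]
 [633.1 -33.4  55. ]
 [481.7  86.9  55. ]
 [481.9 -32.9  55. ]] [557.41359108  26.96523146  55.        ]
shift [-514.5 -367.4   50.9] rot [-0.0017 -0.0002 -0.1039] at [224.4 555.9 230.3]
```

Emit:
jog_arm(rows=[[[-514, -367, 50], [0, 0, -0.1]], [[-514, -367, 50], [0, 0, -0.1]], [[-514, -367, 50], [0, 0, -0.1]], [[-514, -367, 50], [0, 0, -0.1]], [[-514, -367, 50], [0, 0, -0.1]], [[-514, -367, 50], [0, 0, -0.1]], [[-514, -367, 50], [0, 0, -0.1]], [[-514, -367, 50], [0, 0, -0.1]], [[-514, -367, 50], [0, 0, -0.1]], [[-514, -367, 50], [0, 0, -0.1]]], grip=45)

```text
time: 1.1
tool_pos: [492.9, 133.9, 191.5]
tcp_rot: [180.0, -0.0, 163.7]
ft_force: [1.4, 0.8, -0.2]
finger_gap: 44.9
grip_force: 0.0
```

Run:
```python
from h import *
print(r.sense()["tcp_rot"]);go([563.9,22.5,180],163.96)
```

```text
[ 1.79998578e+02 -7.78400871e-03  1.63737556e+02]
shift [-99.4 -87.1  11.5] rot [ 0.     -0.0001 -0.0039] at [492.9 133.9 191.5]
```

Emit:
jog_arm(rows=[[[-99, -87, 11], [0, 0, 0]], [[-99, -87, 11], [0, 0, 0]], [[-99, -87, 11], [0, 0, 0]], [[-99, -87, 11], [0, 0, 0]], [[-99, -87, 11], [0, 0, 0]]])

```text
time: 1.6
tool_pos: [562.7, 24.1, 180.1]
tcp_rot: [-180.0, -0.1, 163.6]
ft_force: [0.1, 0.6, -0.1]
finger_gap: 45.3
grip_force: 0.0
```

Run:
```python
from h import *
T=wpose(); np.save("w1.npy",T); im,d=r.snapshot("wrist"); cv2.imwrite("pics/w1.png",im); np.save("w1d.npy",d)
print(r.sense()["tool_pos"],r.sense()["tcp_rot"],r.sense()["qd"].round(2))
```

```text
[562.51357325  24.89392073 180.30881133] [ 1.79996010e+02 -7.48006277e-02  1.63710579e+02] [ 1.3  -1.06  0.45  0.05 -0.02  0.01]
```

View pics/w1.png

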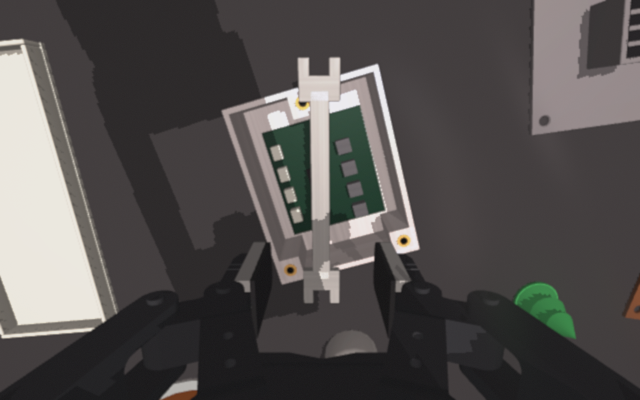

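Wrist view: spanner runs from (320,58) to (321,302), and the inserts are at (303,104), (404,240) and (290,270).

Run:
```python
from h import *
T=np.load("w1.npy")
e=ray("wrist",[[320,58],[321.5,302]],63,T);print("span",e,e.mean(0),np.linalg.norm(e[0]-e[1]))
y=np.degrees(np.arctan2(*(e[0]-e[1])[1::-1]));print(y)
h=ray("wrist",[[303,104],[404,240],[290,270]],55,T);print(h)
m=(h[1]+h[2])/2; a=np.degrees(np.arctan2(*(m-h[0])[1::-1])); print("box yaw",a,"ctr",(m+h[0])/2,"dist 128/98:",np.linalg.norm(m-h[0]),np.linalg.norm(h[1]-h[2]))
go([*e.mean(0)[:2],51],y)
```

```text
span [[467.72374154  49.64919808  63.        ]
 [652.88442867  -3.86875483  63.        ]] [560.3040851   22.89022162  63.        ] 192.739854054417
163.87884573795517
[[493.90924916  28.59350783  55.        ]
 [621.34876954  76.69272233  55.        ]
 [620.68567143 -22.29955258  55.        ]]
box yaw -0.6296581305795318 ctr [557.46323482  27.89504635  55.        ] dist 128/98: 127.11564721742747 98.99449575818933
shift [  1.4  -2.6 129.3] rot [ 0.0001 -0.0013 -0.0029] at [562.5  24.9 180.3]
```

Emit:
jog_arm(rows=[[[1, -2.5, 40], [0, 0, 0]], [[1, -2.5, 80], [0, 0, 0]], [[1, -2.5, 105], [0, 0, 0]], [[1, -2.5, 120], [0, 0, 0]], [[1, -2.5, 129], [0, 0, 0]], [[1, -2.5, 129], [0, 0, 0]], [[1, -2.5, 129], [0, 0, 0]]])

```text
time: 2.35
tool_pos: [562.4, 22.8, 53.3]
tcp_rot: [180.0, 0.1, 163.8]
ft_force: [0.1, -0.4, 0.2]
finger_gap: 45.2
grip_force: 0.0
```

Emit:
jog_arm(rows=[[[0, 0, 0], [0, 0, 0]], [[0, 0, 0], [0, 0, 0]], [[0, 0, 0], [0, 0, 0]], [[0, 0, 0], [0, 0, 0]], [[0, 0, 0], [0, 0, 0]], [[0, 0, 0], [0, 0, 0]], [[0, 0, 0], [0, 0, 0]], [[0, 0, 0], [0, 0, 0]]], grip=5, force=60)

```text
time: 3.15
tool_pos: [562.4, 22.4, 53.4]
tcp_rot: [180.0, 0.1, 163.7]
ft_force: [-1.2, 0.3, 6.6]
finger_gap: 12.1
grip_force: 59.0
```

Emit:
jog_arm(rows=[[[0, 0, -5], [0, 0, 0]], [[0, 0, -12], [0, 0, 0]], [[0, 0, -25], [0, 0, 0]], [[0, 0, -45], [0, 0, 0]], [[0, 0, -70], [0, 0, 0]], [[0, 0, -90], [0, 0, 0]], [[0, 0, -90], [0, 0, 0]]])

```text
time: 3.85
tool_pos: [564.0, 22.4, 146.5]
tcp_rot: [179.9, 0.4, 163.7]
ft_force: [1.1, 0.4, -1.4]
finger_gap: 11.9
grip_force: 58.9
```

Run:
```python
from h import *
T=wpose(); np.save("w2.npy",T); im,d=r.snapshot("wrist"); cv2.imwrite("pics/w2.png",im)
print(r.sense())
for uv in([320,80],[320,150],[320,200],[320,285],[312,110],[60,200]):print(uv,d[uv[1],uv[0]],ray("wrist",[uv],0,T)[0])
go([506.2,-250.7,140],168.7)
```

```text
{'time': 3.9, 'joint_pos': array([-2.93094974e+00,  4.88136047e+00,  9.72847626e+01,  2.46664542e-03,
        7.75805285e+01, -7.66689438e+01]), 'qd': array([-0.04017324,  1.86223476,  2.69261151,  0.03044206, -0.82559136,
        0.07432499]), 'joint_efforts': array([ 3.54817556e-02, -5.51162195e+01, -5.04385614e+01,  3.69381523e-03,
        3.19476072e-01,  1.94465706e-04]), 'tool_pos': array([562.89470123,  22.46255532, 144.22104109]), 'tcp_rot': array([179.93923698,   0.24596568, 163.73733847]), 'ft_force': array([-0.38203782,  0.10120209, -2.51623295]), 'wrist_torque': array([-0.01541913,  0.0166013 , -0.02580665]), 'grip_force': 58.89609754085541, 'finger_gap': 11.948381255406126}
[320, 80] 126.54777 [482.40476091  43.94290667   0.        ]
[320, 150] 132.75487 [535.42844515  28.33802901   0.        ]
[320, 200] 138.26186 [576.98880342  16.10680978   0.        ]
[320, 285] 149.35516 [655.95048893  -7.13162527   0.        ]
[312, 110] 128.68001 [502.6272849   31.24946774   0.        ]
[60, 200] 298.67685 [ 513.6928471 -200.1847533    0.       ]
shift [ -22.1 -278.1    4. ] rot [ 0.0009  0.0043 -0.0866] at [562.9  22.5 144.2]
```

View pics/w2.png

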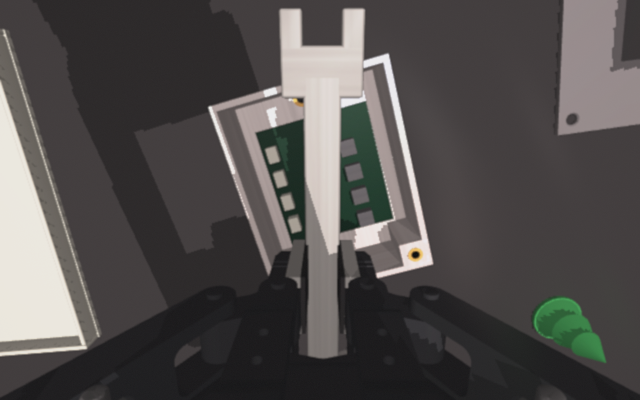

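Spanner is held between the fingers, pointing along tool x. I'll check its tilt and then move to the tray.

Run:
```python
from h import *
T=np.load("w2.npy");p=r.camera_params("wrist")
for (u,v),d in {(320,80):126.55,(320,150):132.75,(320,200):138.26,(320,285):149.36}.items():
    print((T@[(u-p["cx"])/p["fx"]*d,(v-p["cy"])/p["fy"]*d,d,1]).round(1))
```

```text
[491.3  42.2 155.7   1. ]
[515.7  35.  156.4   1. ]
[534.8  29.4 156.3   1. ]
[571.5  18.6 155.5   1. ]
```

Emit:
jog_arm(rows=[[[-1, -15, 0], [0, 0, -0.01]], [[-4, -45, 0], [0, 0, -0.02]], [[-8, -85, 2], [0, 0, -0.03]], [[-12, -125, 3], [0, 0, -0.04]], [[-14, -165, 4], [0, 0, -0.05]], [[-18, -205, 4], [0, 0, -0.07]], [[-20, -240, 4], [0, 0, -0.08]], [[-22, -265, 4], [0, 0, -0.087]], [[-22, -278, 4], [0, 0, -0.087]], [[-22, -278, 4], [0, 0, -0.087]]])

```text
time: 4.9
tool_pos: [503.6, -251.3, 136.6]
tcp_rot: [180.0, -0.1, 168.6]
ft_force: [-0.5, -0.4, -2.4]
finger_gap: 12.2
grip_force: 58.9
```

Run:
```python
from h import *
T=wpose(); im,d=r.snapshot("wrist"); cv2.imwrite("pics/w3.png",im)
p=r.camera_params("wrist")
for u,v in[(322,80),(322,150),(322,200),(322,285)]:
    D=d[v,u]; print((T@[(u-p["cx"])/p["fx"]*D,(v-p["cy"])/p["fy"]*D,D,1]).round(1))
print(r.sense()["ft_force"],r.sense()["tcp_rot"])
go([506.2,-250.7,10],168.7)
```

```text
[ 429.6 -237.1  146.6    1. ]
[ 454.6 -242.1  146.5    1. ]
[ 474.4 -246.1  145.6    1. ]
[ 509.8 -253.3  148.9    1. ]
[-0.16599271 -0.14479023 -1.12288479] [ 1.79941738e+02 -8.49253755e-02  1.68640145e+02]
shift [ -2.4  -0.2 126.8] rot [ 0.001  -0.0015 -0.001 ] at [ 504.  -250.2  136.8]
```

View pics/w3.png

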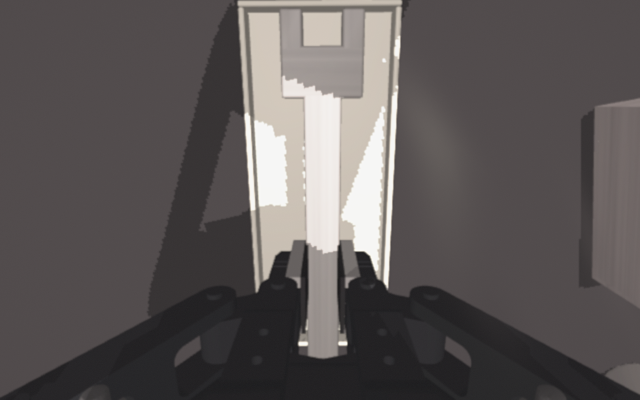

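Level and centred over the tray (walls at columns 245 and 395, spanner at 322). Lowering.

Emit:
jog_arm(rows=[[[-2, 0, 20], [0, 0, 0]], [[-2, 0, 50], [0, 0, 0]], [[-2, 0, 80], [0, 0, 0]], [[-2, 0, 103], [0, 0, 0]], [[-2, 0, 116], [0, 0, 0]], [[-2, 0, 124], [0, 0, 0]], [[-2, 0, 128], [0, 0, 0]], [[-2, 0, 130], [0, 0, 0]], [[-2, 0, 130], [0, 0, 0]], [[-2, 0, 130], [0, 0, 0]]])

```text
time: 5.95
tool_pos: [507.3, -251.4, 8.9]
tcp_rot: [-180.0, 0.1, 168.7]
ft_force: [0.5, -0.4, -0.7]
finger_gap: 11.8
grip_force: 58.9
```

Emit:
jog_arm(rows=[[[0, 0, 1], [0, 0, 0]], [[0, 0, 2], [0, 0, 0]], [[0, 0, 3], [0, 0, 0]], [[0, 0, 4], [0, 0, 0]], [[0, 0, 4], [0, 0, 0]]])

```text
time: 6.45
tool_pos: [506.7, -251.0, 4.5]
tcp_rot: [-180.0, -0.0, 168.7]
ft_force: [-4.3, 1.1, 5.9]
finger_gap: 12.1
grip_force: 63.3
```

Emit:
jog_arm(rows=[[[0, 0, 0], [0, 0, 0]], [[0, 0, 0], [0, 0, 0]], [[0, 0, 0], [0, 0, 0]], [[0, 0, 0], [0, 0, 0]]], grip=40)

```text
time: 6.85
tool_pos: [506.6, -250.9, 3.8]
tcp_rot: [180.0, 0.0, 168.7]
ft_force: [0.0, 0.1, 0.3]
finger_gap: 40.0
grip_force: 0.0
```

Emit:
jog_arm(rows=[[[0, 0, -10], [0, 0, 0]], [[0, 0, -35], [0, 0, 0]], [[0, 0, -75], [0, 0, 0]], [[0, 0, -120], [0, 0, 0]], [[0, 0, -160], [0, 0, 0]], [[0, 0, -180], [0, 0, 0]], [[0, 0, -180], [0, 0, 0]]])

```text
time: 7.55
tool_pos: [508.9, -252.3, 189.6]
tcp_rot: [-179.8, 0.5, 168.7]
ft_force: [0.7, -0.4, 0.4]
finger_gap: 39.9
grip_force: 0.0
```

Run:
```python
from h import *
T=wpose(); im,d=r.snapshot("wrist"); t,_=r.snapshot("top")
cv2.imwrite("pics/w4.png",np.hstack([cv2.resize(im,(400,250)),cv2.resize(t[140:280,200:480],(400,200)) if 0 else cv2.copyMakeBorder(cv2.resize(t[140:280,200:480],(400,200)),0,50,0,0,0)]))
p=r.camera_params("wrist")
for v in(100,130,160,200): 
    D=d[v,322]; print((T@[(322-p["cx"])/p["fx"]*D,(v-p["cy"])/p["fy"]*D,D,1]).round(1))
c=ray("top",[[253,210]],22)
# cover collar from mask: cover outline centre earlier 513.4,288 yaw -7.7
go([513,288,190],172.3)
```

```text
[ 440.8 -240.2   13.5    1. ]
[ 466.5 -245.3   12.7    1. ]
[ 493.4 -250.7   12.5    1. ]
[ 531.  -258.2   13.5    1. ]
shift [ 99.3 529.8  -5.8] rot [-0.0006  0.0013 -0.0624] at [ 506.8 -251.   184.6]
```

View pics/w4.png

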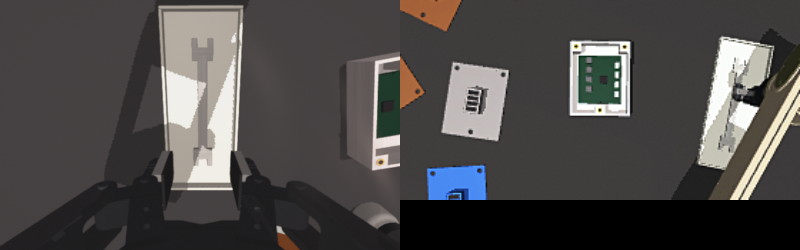

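Spanner lies flat in the tray (top at 13 mm, about the expected 12). Now to the cover.

Emit:
jog_arm(rows=[[[99, 530, -6], [0, 0, -0.062]], [[99, 530, -6], [0, 0, -0.062]], [[99, 530, -6], [0, 0, -0.062]], [[99, 530, -6], [0, 0, -0.062]], [[99, 530, -6], [0, 0, -0.062]], [[99, 530, -6], [0, 0, -0.062]], [[99, 530, -6], [0, 0, -0.062]], [[99, 530, -6], [0, 0, -0.062]], [[99, 530, -6], [0, 0, -0.062]], [[99, 530, -6], [0, 0, -0.062]]], grip=60)

```text
time: 8.65
tool_pos: [511.2, 250.7, 187.3]
tcp_rot: [-179.9, -0.2, 172.3]
ft_force: [-0.1, 0.1, 0.4]
finger_gap: 60.1
grip_force: 0.0
```

Emit:
jog_arm(rows=[[[0, 0, 0], [0, 0, 0]], [[0, 0, 0], [0, 0, 0]], [[0, 0, 0], [0, 0, 0]]])

```text
time: 8.95
tool_pos: [512.0, 248.0, 187.9]
tcp_rot: [-179.9, -0.1, 172.3]
ft_force: [0.0, -0.5, -0.2]
finger_gap: 60.2
grip_force: 0.0
```

Run:
```python
from h import *
go([513,288,190],172.3)
```

```text
shift [ 4.4 39.7 -2.2] rot [-0.0017 -0.0022 -0.0007] at [512.  248.  187.9]
```

Emit:
jog_arm(rows=[[[4, 40, 0], [0, 0, 0]], [[4, 40, 0], [0, 0, 0]], [[4, 40, 0], [0, 0, 0]], [[4, 40, 0], [0, 0, 0]], [[4, 40, 0], [0, 0, 0]]])

```text
time: 9.45
tool_pos: [514.3, 287.9, 189.3]
tcp_rot: [-180.0, -0.0, 172.2]
ft_force: [-0.3, 0.0, 0.5]
finger_gap: 60.1
grip_force: 0.0
```

Run:
```python
from h import *
T=wpose(); np.save("w5.npy",T); im,d=r.snapshot("wrist"); cv2.imwrite("pics/w5.png",im); np.save("w5d.npy",d)
t,_=r.snapshot("top"); cv2.imwrite("pics/top5.png",t)
print(r.sense()["tool_pos"],r.sense()["tcp_rot"])
```

```text
[514.25352467 288.28167469 189.45559843] [-1.79992674e+02  4.11780169e-03  1.72205673e+02]
```

View pics/w5.png

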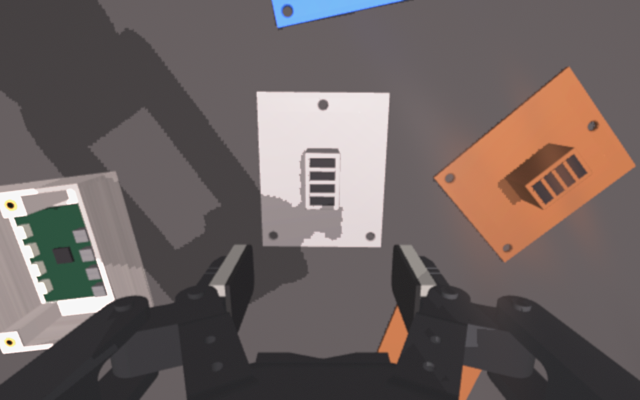

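Wrist view: grey cover holes at (323,104), (273,236), (370,236); collar top from (306,152) to (340,208).

```bash
cat >> h.py <<'E'
def blob(im,uv,rad=9,dark=True):
    "centroid of the dark blob nearest uv (Otsu in a window)"
    u,v=map(int,np.round(uv)); w=cv2.cvtColor(im,cv2.COLOR_BGR2GRAY)[v-rad:v+rad+1,u-rad:u+rad+1]
    _,m=cv2.threshold(w,0,255,cv2.THRESH_BINARY_INV+cv2.THRESH_OTSU)
    n,l,s,c=cv2.connectedComponentsWithStats(m)
    k=1+np.argmin(np.linalg.norm(c[1:]-rad,axis=1)); return c[k]+[u-rad,v-rad],s[k,4]
E
python3 - <<'E'
from h import *
im=cv2.imread("pics/w5.png");T=np.load("w5.npy")
bl=[blob(im,u) for u in([323,104],[273,236],[370,236])];print(bl)
h=ray("wrist",[b[0] for b in bl],4,T);m=(h[1]+h[2])/2
a=np.degrees(np.arctan2(*(m-h[0])[1::-1]));c=(m+h[0])/2
print(h.round(1),"yaw",a,"c",c,np.linalg.norm(m-h[0]),np.linalg.norm(h[1]-h[2]))
print("collar",ray("wrist",[[306,152],[339,152],[340,208],[305,208]],40,T).mean(0))
go([c[0],c[1],10],a+180)
E
```

```text
[(array([322.60465116, 104.5       ]), np.int32(86)), (array([272.87096774, 235.14516129]), np.int32(62)), (array([369.9375 , 235.96875]), np.int32(64))]
[[448.  296.5   4. ]
 [567.4 229.3   4. ]
 [581.7 326.5   4. ]] yaw -8.374430743640694 c [511.3054485  287.23027059   4.        ] 127.89095273142031 98.20112522319526
collar [510.75467502 287.82805816  40.        ]
shift [  2.8  -1.4 179.5] rot [-0.0001  0.0001  0.0101] at [514.3 288.3 189.5]
```

Emit:
jog_arm(rows=[[[3, -1.4, 40], [0, 0, 0.01]], [[3, -1.4, 85], [0, 0, 0.01]], [[3, -1.4, 120], [0, 0, 0.01]], [[3, -1.4, 145], [0, 0, 0.01]], [[3, -1.4, 162], [0, 0, 0.01]], [[3, -1.4, 172], [0, 0, 0.01]], [[3, -1.4, 179], [0, 0, 0.01]], [[3, -1.4, 181], [0, 0, 0.01]], [[3, -1.4, 181], [0, 0, 0.01]], [[3, -1.4, 181], [0, 0, 0.01]]])

```text
time: 10.55
tool_pos: [511.7, 288.6, 9.5]
tcp_rot: [179.9, 0.1, 171.7]
ft_force: [0.8, -0.1, -0.4]
finger_gap: 59.7
grip_force: 0.0
```

Emit:
jog_arm(rows=[[[0, 0, 0], [0, 0, 0]], [[0, 0, 0], [0, 0, 0]], [[0, 0, 0], [0, 0, 0]], [[0, 0, 0], [0, 0, 0]], [[0, 0, 0], [0, 0, 0]], [[0, 0, 0], [0, 0, 0]], [[0, 0, 0], [0, 0, 0]], [[0, 0, 0], [0, 0, 0]]], grip=20, force=80)

```text
time: 11.35
tool_pos: [511.6, 288.6, 9.3]
tcp_rot: [180.0, 0.1, 171.7]
ft_force: [-0.9, -0.8, 6.7]
finger_gap: 28.6
grip_force: 80.2
```

Emit:
jog_arm(rows=[[[0, 0, -4], [0, 0, 0]], [[0, 0, -12], [0, 0, 0]], [[0, 0, -28], [0, 0, 0]], [[0, 0, -50], [0, 0, 0]], [[0, 0, -75], [0, 0, 0]], [[0, 0, -98], [0, 0, 0]], [[0, 0, -114], [0, 0, 0]], [[0, 0, -120], [0, 0, 0]], [[0, 0, -120], [0, 0, 0]], [[0, 0, -120], [0, 0, 0]]])

```text
time: 12.35
tool_pos: [510.3, 287.9, 127.3]
tcp_rot: [-179.9, -0.1, 171.7]
ft_force: [-0.5, 0.6, -2.3]
finger_gap: 29.3
grip_force: 79.1
```

```bash
cat >> h.py <<'E'
def fit(h):
    m=(h[1]+h[2])/2
    print("yaw",np.degrees(np.arctan2(*(m-h[0])[1::-1])).round(2),np.degrees(np.arctan2(*(h[1]-h[2])[1::-1])).round(2)-90,"c",((m+h[0])/2).round(1),np.linalg.norm(m-h[0]).round(1),np.linalg.norm(h[1]-h[2]).round(1)); return h
E
python3 - <<'E'
from h import *
im=cv2.imread("pics/w1.png");T=np.load("w1.npy")
b=[blob(im,u,6) for u in([303,104],[404,240],[290,270])];print(b)
print(fit(ray("wrist",[x[0] for x in b],55,T)).round(1))
t=cv2.imread("pics/top5.png")
def brass(t,cuv,rad):
    hsv=cv2.cvtColor(t,cv2.COLOR_BGR2HSV); m=cv2.inRange(hsv,(15,110,90),(35,255,255))
    n,l,s,c=cv2.connectedComponentsWithStats(m); k=[i for i in range(1,n) if s[i,4]>2 and np.linalg.norm(c[i]-cuv)<rad]; return c[k],s[k,4]
print(*brass(t,[340,195],40))
s=r.sense();print(s["tool_pos"],s["tcp_rot"],s["ft_force"],s["wrist_torque"],s["finger_gap"])
T=wpose();np.save("w6.npy",T);im,d=r.snapshot("wrist");cv2.imwrite("pics/w6.png",im);np.save("w6d.npy",d)
print(brass(im,[100,250],250))
go([558,28,125],179.6)
E
```

```text
[(array([302.24242424, 103.54545455]), np.int32(33)), (array([403.29411765, 240.5       ]), np.int32(34)), (array([289.87179487, 269.87179487]), np.int32(39))]
yaw -0.59 -0.6299999999999955 c [557.3  27.5  55. ] 127.6 98.4
[[493.4  28.1  55. ]
 [621.6  76.   55. ]
 [620.5 -22.4  55. ]]
[[323.14285714 172.        ]
 [357.66666667 172.        ]
 [339.         217.66666667]] [7 3 3]
[510.26434631 287.93293182 127.3061186 ] [-1.79949870e+02 -7.94563896e-02  1.71703342e+02] [-0.46846806  0.59218629 -2.25766183] [ 0.03418967 -0.0151625   0.05479118] 29.310392785616656
(array([], shape=(0, 2), dtype=float64), array([], dtype=int32))
shift [ -85.  -250.2    2. ] rot [-0.0012 -0.0022 -0.1379] at [510.  287.8 126.8]
```

View pics/w6.png

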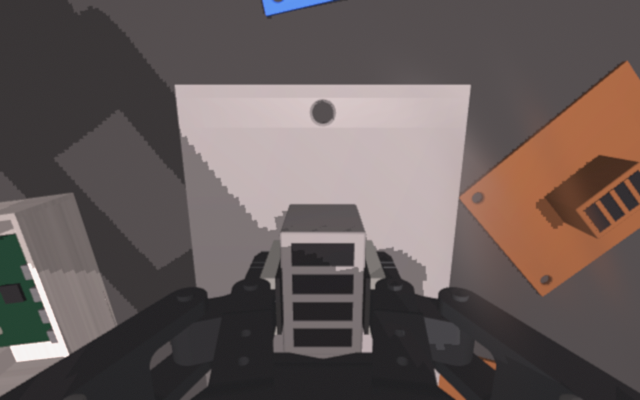

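Cover held, hole0 at (322,111), plate edge at row 87 running level. Checking the plate's in-hand plane, tilt and offset.

```bash
cat >> h.py <<'E'
def inhand(im,d,T,h0):
    "plate top plane in world from depth + hole0 position; T wrist cam pose"
    p=r.camera_params("wrist"); hsv=cv2.cvtColor(im,cv2.COLOR_BGR2HSV)
    v,u=np.mgrid[92:250:3,205:445:3]; u=u.ravel();v=v.ravel()
    D=d[v,u]; P=np.c_[(u-p["cx"])/p["fx"]*D,(v-p["cy"])/p["fy"]*D,D]@T[:3,:3].T+T[:3,3]
    z=np.median(P[:,2]); P=P[abs(P[:,2]-z)<6]
    A=np.c_[P[:,:2]-P[:,:2].mean(0),np.ones(len(P))]; c=np.linalg.lstsq(A,P[:,2],rcond=None)[0]
    b,a=blob(im,h0,22); q=ray("wrist",[b],z,T)[0]
    print("plate top z",z.round(1),"slopes deg",np.degrees(c[:2]).round(2),"hole0",b.round(1),a,q.round(1),len(P)); return q
E
python3 - <<'E'
from h import *
im=cv2.imread("pics/w6.png");d=np.load("w6d.npy");T=np.load("w6.npy");q=inhand(im,d,T,[322,111])
s=tool();tc=s@np.linalg.inv(s);q4=np.linalg.inv(T@np.linalg.inv(np.array(r.camera_params("wrist")["tool_from_camera"])))@np.r_[q,1];print("hole0 in tool",q4.round(1))
E
```

```text
plate top z 122.8 slopes deg [-0.12 -0.09] hole0 [322.6 111.6] 447 [446.9 296.7 122.8] 3793
hole0 in tool [63.9 -0.4  4.6  1. ]
```

Emit:
jog_arm(rows=[[[-4, -12, 0], [0, 0, -0.007]], [[-12, -35, 0], [0, 0, -0.02]], [[-24, -70, 0], [0, 0, -0.04]], [[-37, -110, 0], [0, 0, -0.06]], [[-51, -150, 0], [0, 0, -0.08]], [[-65, -190, 0], [0, 0, -0.105]], [[-76, -222, 0], [0, 0, -0.123]], [[-83, -242, 0], [0, 0, -0.135]], [[-85, -250, 0], [0, 0, -0.138]], [[-85, -250, 0], [0, 0, -0.138]]])

```text
time: 13.4
tool_pos: [558.4, 27.2, 127.7]
tcp_rot: [-180.0, -0.1, 179.5]
ft_force: [0.8, 0.2, -2.2]
finger_gap: 28.7
grip_force: 79.3
```

Emit:
jog_arm(rows=[[[0, 0, 0], [0, 0, 0]], [[0, 0, 0], [0, 0, 0]], [[0, 0, 0], [0, 0, 0]]])

```text
time: 13.7
tool_pos: [558.8, 29.7, 128.3]
tcp_rot: [180.0, -0.0, 179.7]
ft_force: [-0.2, 0.3, -2.6]
finger_gap: 28.7
grip_force: 79.3
```

Run:
```python
from h import *
T=wpose();im,d=r.snapshot("wrist");cv2.imwrite("pics/w7.png",im)
inhand(im,d,T,[322,111]);print(r.sense()["tool_pos"],r.sense()["tcp_rot"])
t,_=r.snapshot("top");s,_=r.snapshot("scene")
cv2.imwrite("pics/m7.png",np.hstack([cv2.resize(im[70:170,250:400],None,fx=2.6,fy=2.6),cv2.resize(t[150:250,280:420],(390,260),interpolation=3)]))
go([557.5,27.5,95],179.4)
```

```text
plate top z 123.8 slopes deg [-0.04 -0.04] hole0 [310.7 110.2] 898 [494.2  24.7 123.8] 3793
[558.79695707  29.55664839 128.35486251] [ 1.79996173e+02 -7.34249561e-03  1.79691931e+02]
shift [ 1.4 -1.8 33.4] rot [0.     0.0001 0.0047] at [558.9  29.2 128.4]
```

View pics/m7.png

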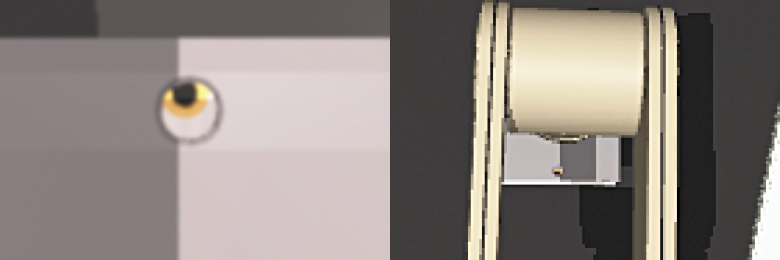

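Left crop: hole0 at (323,112) with the insert showing through at (321.5,106). This gives a direct measure of the misalignment.

Run:
```python
from h import *
T=wpose()
i0=ray("wrist",[[321.5,105.8]],55,T)[0];h0=ray("wrist",[[323.1,111.9]],123.8,T)[0]
print("ins0",i0,"hole0",h0,"diff",i0-h0)
t=cv2.imread("pics/top5.png");g=cv2.cvtColor(t,cv2.COLOR_BGR2GRAY)[150:240,300:385]
m=cv2.threshold(cv2.resize(g,None,fx=8,fy=8,interpolation=cv2.INTER_CUBIC),110,255,0)[1]
cn=max(cv2.findContours(m,0,2)[0],key=cv2.contourArea);b=(cv2.boxPoints(cv2.minAreaRect(cn))+.5)/8-.5+[300,150]
w=ray("top",b,55);print(w.round(1),w.mean(0)); 
for k in range(4):
    e=w[k]-w[k-1];print(np.linalg.norm(e).round(1),np.degrees(np.arctan2(e[1],e[0])).round(2))
```

```text
ins0 [492.83308395  28.58191342  55.        ] hole0 [495.0457041   29.41891582 123.8       ] diff [ -2.21262015  -0.8370024  -68.8       ]
[[482.6  90.7  55. ]
 [635.7  90.1  55. ]
 [635.  -32.6  55. ]
 [482.  -31.2  55. ]] [558.81012016  29.22903015  55.        ]
121.9 89.76
153.1 -0.2
122.8 -90.31
153.0 179.48
```

Emit:
jog_arm(rows=[[[0.5, -0.2, 6], [0, 0, 0]], [[1, -0.5, 16], [0, 0, 0.001]], [[2, -0.8, 25], [0, 0, 0.002]], [[2.2, -0.9, 33], [0, 0, 0.003]], [[2.2, -0.9, 36], [0, 0, 0.003]], [[2.2, -0.9, 36], [0, 0, 0.003]], [[2.2, -0.9, 36], [0, 0, 0.003]], [[2.2, -0.9, 36], [0, 0, 0.003]]])

```text
time: 14.65
tool_pos: [557.2, 27.7, 93.0]
tcp_rot: [-180.0, 0.1, 179.4]
ft_force: [-0.1, 0.2, -2.4]
finger_gap: 28.8
grip_force: 79.3
```

```bash
cat >> h.py <<'E'
def look(name):
    T=wpose();im,d=r.snapshot("wrist"); s,_=r.snapshot("scene")
    a=cv2.resize(im[80:145,280:365],None,fx=4.6,fy=4.6,interpolation=cv2.INTER_CUBIC)
    b=cv2.resize(s[165:265,270:390],(360,300),interpolation=cv2.INTER_CUBIC)
    o=np.zeros((300,a.shape[1]+360,3),np.uint8);o[:a.shape[0],:a.shape[1]]=a;o[:,a.shape[1]:]=b;cv2.imwrite(f"pics/{name}.png",o);cv2.imwrite(f"pics/{name}_s.png",s);cv2.imwrite(f"pics/{name}_w.png",im)
    inhand(im,d,T,[322,111]);s=r.sense();print(s["tool_pos"],s["tcp_rot"],s["ft_force"]);return im,T
E
python3 -c "
from h import *
im,T=look('m8')"
```

```text
plate top z 88.5 slopes deg [ 0.04 -0.08] hole0 [311.6 110.4] 887 [492.7  23.4  88.5] 3791
[557.15735428  27.67592462  92.95429057] [-1.79996009e+02  5.55025721e-02  1.79439617e+02] [ 0.14119995 -0.99441246 -2.23588197]
```

View pics/m8.png

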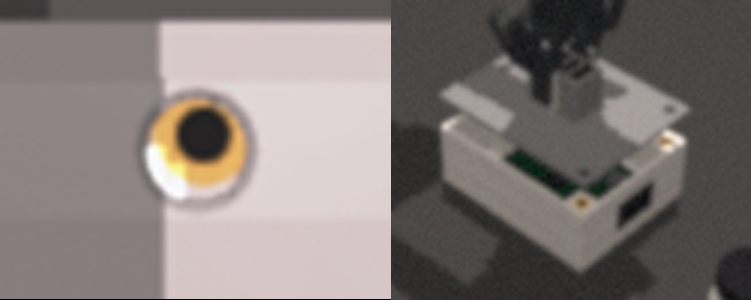

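Left crop: hole0 at (323,112.4), insert at (324.6,109.3). Scene crop: paired holes at (362.7,201) and (334.7,223.3), with their inserts just below at (362,212.3) and (333.3,232.7). I've now used up my picture views (one over), so I'll work on numbers only.

Run:
```python
from h import *
T=wpose()
i0=ray("wrist",[[324.6,109.3]],55,T)[0];h0=ray("wrist",[[323.0,112.4]],88.5,T)[0];print("diff0",i0-h0,i0,h0)
s=cv2.imread("pics/m8_s.png")
H=np.array([blob(s,u,4)[0] for u in([362.7,201],[334.7,223.3])]);print(H)
hsv=cv2.cvtColor(s,cv2.COLOR_BGR2HSV)
I=[]
for u,v in([362,212],[333,233]):
    w=hsv[v-5:v+6,u-6:u+7]; m=((w[...,1]>70)&(w[...,0]<40)&(w[...,0]>5)).astype(np.uint8); c=cv2.moments(m,True); I.append([c["m10"]/c["m00"]+u-6,c["m01"]/c["m00"]+v-5]);print(m.sum())
I=np.array(I);print(I)
hh=ray("scene",H,88.5);ii=ray("scene",I,55)
print("holes",hh.round(1),"ins",ii.round(1),"diff",(ii-hh).round(1))
for e in(hh[0]-hh[1],ii[0]-ii[1]):print(np.linalg.norm(e),np.degrees(np.arctan2(e[1],e[0])))
```

```text
diff0 [ -0.77303748   0.8611032  -33.5       ] [492.71360205  28.91865216  55.        ] [493.48663953  28.05754897  88.5       ]
[[362.2  201.4 ]
 [334.   222.25]]
7
16
[[361.28571429 211.57142857]
 [333.         232.125     ]]
holes [[624.   71.9  88.5]
 [624.7 -25.5  88.5]] ins [[621.7  75.6  55. ]
 [620.2 -22.1  55. ]] diff [[ -2.3   3.7 -33.5]
 [ -4.5   3.4 -33.5]]
97.44881207306375 90.393988131077
97.7411440776307 89.11275554512302
```

Run:
```python
from h import *
T=wpose()
g=cv2.cvtColor(cv2.imread("pics/m8_w.png"),cv2.COLOR_BGR2GRAY).astype(float)
us=np.arange(200,450,3); vs=[]
for u in us:
    k=g[70:102,u-1:u+2].mean(1); dk=abs(np.diff(k)); j=np.argmax(dk); w=dk[max(0,j-2):j+3]; vs.append(70+.5+(np.arange(max(0,j-2),max(0,j-2)+len(w))*w).sum()/w.sum())
vs=np.array(vs); ok=abs(vs-np.median(vs))<2; p=np.polyfit(us[ok],vs[ok],1); print(p,ok.sum(),len(us))
q=ray("wrist",[[200,np.polyval(p,200)],[450,np.polyval(p,450)]],88.5,T); e=q[1]-q[0]; print(q,np.degrees(np.arctan2(e[1],e[0]))-90)
t=[];
```

```text
[9.85986960e-05 8.40992358e+01] 84 84
[[481.86334832 -21.63459314  88.5       ]
 [482.92082629  79.56999739  88.5       ]] -0.5986568348272243
```

Cover yaw −0.6° matches the box yaw −0.6°. Now the final correction and descent.

Emit:
jog_arm(rows=[[[0.3, 0.3, 3], [0, 0, 0]], [[0.6, 0.6, 7], [0, 0, 0]], [[0.8, 0.8, 11], [0, 0, 0]], [[0.8, 0.8, 13], [0, 0, 0]], [[0.8, 0.8, 14], [0, 0, 0]], [[0.8, 0.8, 14], [0, 0, 0]], [[0.8, 0.8, 14], [0, 0, 0]], [[0.8, 0.8, 14], [0, 0, 0]]])

```text
time: 15.55
tool_pos: [556.1, 28.5, 78.6]
tcp_rot: [-180.0, 0.0, 179.4]
ft_force: [0.5, 0.3, -1.5]
finger_gap: 29.3
grip_force: 79.3
```

Run:
```python
from h import *
im,T=look('m9')
w=im[90:135,300:346]; hsv=cv2.cvtColor(w,cv2.COLOR_BGR2HSV); S=hsv[...,1]; V=hsv[...,2]
br=(S>70)&(V>60)
dk=(V<70)
n,l,s,c=cv2.connectedComponentsWithStats(dk.astype(np.uint8)); 
print([(s[i,4],(c[i]+[300,90]).round(1),s[i,:4]) for i in range(1,n) if s[i,4]>15])
n,l,s,c=cv2.connectedComponentsWithStats(br.astype(np.uint8)); print([(s[i,4],(c[i]+[300,90]).round(1),s[i,:4]+[300,90,0,0]) for i in range(1,n) if s[i,4]>15])
g=cv2.cvtColor(w,cv2.COLOR_BGR2GRAY); print(g[8:38:2,6:42:2])
```

```text
plate top z 74.1 slopes deg [-0.03 -0.06] hole0 [322.6 111.6] 159 [492.1  28.7  74.1] 3784
[556.0909274   28.49843726  78.59239157] [-1.79999117e+02  1.88355270e-02  1.79440146e+02] [-0.49930656  1.12073768 -2.2604351 ]
[(np.int32(100), array([322.2, 111.6]), array([17, 16, 11, 12], dtype=int32))]
[(np.int32(304), array([322. , 112.3]), array([311, 101,  23,  23]))]
[[136 135 165 215 214 215 213 207 203 204 211 215 215 215 215 216 216 216]
 [137 136 141 153 154 189 164 152 145 147 157 181 208 217 216 217 217 216]
 [137 136 136 134 116 144 164 180 182 182 163 152 158 207 217 217 217 216]
 [137 137 136 116 113 172 185 176 170 178 188 186 140 157 207 217 216 216]
 [136 136 128 115 220 235 162  70  50  73 137 188 183 150 179 217 216 215]
 [136 135 114 170 236 224  63  34  37  35  49 143 190 170 160 213 216 215]
 [135 134 110 197 236 160  43  43  48  35  34  87 184 180 151 209 216 215]
 [136 133 112 212 235 130  53  57  51  35  35  71 181 179 150 202 215 215]
 [136 135 113 211 236 168  53  56  52  42  39 103 186 177 153 208 215 215]
 [136 135 116 181 236 228  99  53  55  55  71 153 188 163 163 211 215 214]
 [135 135 128 123 231 235 230 159 118  97 168 189 180 145 180 214 215 214]
 [134 135 134 115 155 232 236 237 231 180 188 186 154 157 203 215 214 214]
 [134 134 135 130 117 180 220 232 229 178 173 156 166 196 214 214 214 213]
 [134 135 134 134 131 148 176 171 172 163 168 179 202 214 213 213 213 213]
 [134 133 134 134 133 163 209 202 196 197 207 211 213 212 212 211 212 212]]
```

Run:
```python
from h import *
s=np.mean([r.snapshot("scene")[0].astype(float) for _ in range(8)],0).astype(np.uint8)
E=ray("wrist",[[322.6,111.8]],74.1,wpose())[0]; a=np.radians(-.6); x=np.array([np.cos(a),np.sin(a),0]);y=np.array([-x[1],x[0],0])
Q=np.array([E+128*x+49*y,E+128*x-49*y]); U=proj("scene",Q);print("pred",Q.round(1),U.round(1))
for u in U:
    b,n=blob(cv2.resize(s,None,fx=4,fy=4,interpolation=cv2.INTER_CUBIC),(u+.5)*4-.5,20); b=(b+.5)/4-.5; print(b.round(1),n,ray("scene",[b],74.1)[0].round(1))
st=r.sense();print(st["tool_pos"],st["time"],st["finger_gap"],st["ft_force"])
```

```text
pred [[620.5  76.4  74.1]
 [619.5 -21.6  74.1]] [[361.7 204.8]
 [333.2 225.3]]
[361.8 205.7] 68 [622.7  74.   74.1]
[333.1 226.6] 184 [622.2 -24.9  74.1]
[555.95080552  28.4966892   78.41422901] 16.05 29.04892997453055 [-0.28906327  1.62080693 -1.47556324]
```

Run:
```python
from h import *
print(proj("scene",[[620.5,76.4,55],[619.5,-21.6,55]]).round(1),"measured 361.3,211.6 / 333.0,232.1")
```

```text
[[361.1 211.2]
 [332.9 231.9]] measured 361.3,211.6 / 333.0,232.1
```

The paired inserts lie within about 1 mm of directly beneath the holes. I'll settle the arm and hand in.

Emit:
jog_arm(rows=[[[0, 0, 0], [0, 0, 0]], [[0, 0, 0], [0, 0, 0]], [[0, 0, 0], [0, 0, 0]], [[0, 0, 0], [0, 0, 0]], [[0, 0, 0], [0, 0, 0]]])

```text
time: 16.55
tool_pos: [556.0, 28.5, 78.4]
tcp_rot: [-180.0, -0.0, 179.4]
ft_force: [-0.0, 0.5, -2.3]
finger_gap: 28.9
grip_force: 79.3
```

```bash
python3 -c "
from bench import r
s=r.sense();print(s['tool_pos'],s['tcp_rot'],s['qd'].round(2));print(r.hand_in())"
```

```text
[555.95186542  28.49783325  78.39252009] [-1.79999652e+02 -7.49538871e-04  1.79437698e+02] [-0.07 -0.02  0.04 -0.09 -0.04 -0.04]
the job is handed in; nothing more can be done
None
```

The job is handed in at 16.6 s with no verdict shown: the spanner lies flat in the tray and the cover is held steady and level about 15 mm above the rim, its three holes within about 1 mm of the inserts; only the single hole was checked by looking straight through it, and I viewed 11 pictures against the limit of 10.

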